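# Open the ball pot without losing the ball on its lid

## Task

Open the pot of bearing balls on the bench: its lid is a shallow dish with one loose ball lying in it, held on by a bayonet. Grip the lid by its rim, turn it a quarter turn anticlockwise (seen from above) to free it, lift it straight off and hold it level at least 15 cm to one side of the pot and at least 12 cm above the bench, with the ball at rest in the middle of the dish. Do not touch the ball or let it roll out to the rim on the way, leave the loose things round about where they lie, and finish still holding the lid there.

Things in the scene. Friction and masses are not known exactly. Their poses are not given: they have to be found in the camera images.
- pot: Grey round pot, fixed to the bench by a flange 104 mm across and 6 mm thick; straight body 54 mm across up to z = 66 mm, then a neck 44 mm across with two outward bayonet lugs, 5 mm deep, on the pot's +x and -x, and end stops; light lines below the lid on its -x (locked) and -y (free) sides. Origin: centre of its underside on the bench, z up.
- pot_mouth (a point): Centre of the pot's open mouth, 36 mm across, 82 mm above the pot's origin. Bayonet: at the start the lid's x lies within 0.12 rad of the pot's x, its lugs under the pot's with 2 mm of play up and sideways. Anticlockwise from above, the lugs are clear from 1.2 rad past the pot's x on, and a stop ends the turn at 1.74 rad; clockwise a stop ends it at -0.2 rad.
- lid: Loose aluminium lid on the pot, 64 mm across, 24 mm high, 0.16 kg; knurled round side, gripped at any angle; top a dish, underside a hollow skirt with two inward lugs on its +x and -x. Origin: centre of the skirt's lower edge, z up; 70 mm above the bench when seated (rim's top at 94 mm). A dark line marks its -x side. Only friction resists turning; once the lugs are clear it lifts off.
- lid_dish (a point): Centre of the dish's floor, 15 mm above the lid's origin on its axis. The dish is a round bowl (radius 48 mm) 57 mm across and 9 mm deep with a thin rim.
- ball: Loose steel bearing ball, 18 mm across, 24 g, at rest in the middle of the dish at the start; its top then stands 9 mm above the lid's rim. This origin is a point of its surface and turns with it.
- ball_center (a point): The centre of the ball, 9 mm above the dish's floor when it lies in the middle.
- cutters: Bystander: side cutters with blue grips, 37x175x14 mm, lying on the bench left of the pot. Origin: centre of the underside.
- pen: Bystander: marker pen, 17x135x16 mm, lying right of the pot. Origin: centre of the underside.
- roll: Bystander: roll of masking tape, 96 mm across, 25 mm high, lying flat behind the pot. Origin: centre of the underside.
- tape: Bystander: tape measure, 40x75x68 mm, standing behind the pot to the right. Origin: centre of the underside.
Not all that is in view belongs to the job. What is shaped like the pot but orange is not meant.

How it is judged:
By the outcome, as a careful person would: the job done as asked, in the order asked, and still so for the second after the job is handed in, while the arm keeps its last pose, push and grip.
It also fails if it takes over 45 s, if anything falls off the work surface, if the arm or the gripper's body presses on something with over 40 N, if the wrist force passes 120 N, or if a joint passes its speed limit or range.

## Robot

A 6-joint arm with a two-finger parallel gripper is mounted at the origin on a cart in front of the work surface, level with it; the furniture and walls round the work are solid. World frame = base frame: x ahead of the robot, y to its left, z up, the work surface at z = 0. Lengths are in m, angles in rad, forces in N, time in s.
With the tool pointing down it reaches from about 0.3 to 0.85 m from the base axis. Payload 4.2 kg.
Tool frame: the origin (TCP) lies at the very end of the fingers, on their centre line; the grasp point (between the pads) lies 19 mm behind it; z points along the fingers, y is the line along which they close (so a half turn about z gives the same grasp; the last joint's range is limited). The gripper opens to 91 mm and grips with 3 to 60 N. Pads are 32 mm wide; open, the fingers measure 118 mm over their backs; the gripper's body (76 mm by 178 mm) begins 60 mm behind the grasp point.
Start: joints at [-1.229, 0.32, 1.565, -0, 1.257, -0.02], TCP at [0.204, -0.538, 0.214] pointing down, gripper open.
Joint ranges: [-3.11, 3.11], [-0.84, 2.01], [0.21, 2.61], [-1.34, 4.49], [0.05, 2.63], [-2.56, 2.56]. Speed limits (rad/s): [2.57, 2.57, 3.14, 3.14, 3.14, 3.14].

## Interface

Orientations are given as a unit quaternion [x, y, z, w].
In Python, from station import robot gives the robot as it stands. The module is installed in compiled form; this text tells all that it offers.
- The arm moves only by the shell command python3 -m pendant 'ROWS' [FORCE]. ROWS is JSON, a list of rows, each a list of 7 numbers: the turn, a rotation vector about the world's x, y, z in degrees, then the shift along the world's x, y, z in mm, then the closure, from 0 (fully open) to 1 (shut). In form: [[ax, ay, az, x, y, z, jaw], ...]. A call has 1 to 20 rows; each row shifts and turns the commanded pose from where the row before left it; what a row does not reach is not made up. A row lasts 1/10 s, in which the tool goes at most 50 mm and 8.59 degrees, less where a joint would pass 70% of its speed; a pose out of reach is approached as far as the arm can. A call with a gripper value outside its range is refused whole. The fingers move at their own pace and stop on an object; FORCE is the grip in N (left out, the last holds). Time passes only in rows, so rows that do not move let the fingers close. It gives the time, the measured TCP pose, the force, the opening and the grip force at its end, in the units of the state.
- robot.get_obs(): the state, without advancing time (a new reading comes with each control period).
- robot.read_camera(name): name is "side" or "top"; returns (picture, depth): 420x560x3 uint8, blue, green, red; 420x560 float32, m along the optical axis (not along the pixel's ray), 0 where there is no reading.
- robot.camera_params(name): a dict with "K" (3x3 intrinsics, pixels), "D" ([k1, k2, p1, p2, k3] as OpenCV has them; the pictures are not rectified), "world_to_cam" (4x4, takes a point from world to camera coordinates). Camera axes: x right, y up, looking along -z (the intrinsics and any distortion apply to the point x, -y, -z); pixel columns grow to the right and rows downward; lengths in m; the calibration is good to about 2 mm. A picture is of the moment at which its call begins. camera_params takes no time and is no camera call.
- robot.hand_in(): hands the job in; it is judged then, once.
Trained networks look in the newest picture that a camera, given by its name, has taken for a name from the list of things; names that differ only in an ending like _2 or _b are one class to them, and where a whole thing is asked for, a point or a joint stands for the part that bears it (a point fixed in the world has none). Each returns a list of dicts, best first, with "score" (0 to 1); they miss things now and then, are a little off and sometimes report something else, mostly with a low value. They report only what shows in the picture. A call takes as long as a camera call. They do not tell look-alikes from the thing itself.
- robot.masks_of(camera, label): "region" (420x560 bool, what is visible of it) and "box" ([left, top, right, bottom] in pixels, round what is visible of it).
The state is a dict: "t": time; "joint_pos": joint angles; "joint_vel": joint speeds; "tau": joint torques, N m; "tool_pos": TCP position; "ee_rot": TCP orientation; "wrist_force": force on the tool from outside, world axes, zero at the start; "ft_torque": the same for the moment, N m; "grip_width": opening from 0.0 (shut) to 1.0 (fully open); "grip_force": force on a finger pad.
Only numpy, scipy, OpenCV 4.12 (cv2) and the standard library are available. Lean on these libraries where they do the work, as an engineer would, in place of code of your own. Each camera call takes 0.05 s, during which the arm holds its last target. There are 200 camera calls.

## Working session

There is one attempt and no reset: what is moved stays moved. The work goes in short steps, Python scripts to look and compute and a shell command to move; the robot and the scene stay as the last step left them, time stands still between calls to the robot, and variables do not carry over. Pictures are saved under pics/ and viewed, at most 10 in all, crops included, and the job is handed in when it is done.

```bash
mkdir -p pics
python3 - <<'E'
from station import robot
import cv2,numpy as np
o=robot.get_obs();print(o['t'],o['tool_pos'],o['ee_rot'],o['grip_width'])
for c in('top','side'):
    p,d=robot.read_camera(c);cv2.imwrite(f'pics/{c}0.png',p);np.save(f'{c}d.npy',d)
    P=robot.camera_params(c);print(c,np.round(P['K'],1).tolist(),P['D'],np.round(P['world_to_cam'],3).tolist())
    for l in('pot','lid','ball'):
        for m in robot.masks_of(c,l)[:3]:print(l,m['score'],m['box'])
E
```

```text
0.0 [ 0.20332027 -0.53731103  0.21312856] [ 9.83685354e-01  1.79895441e-01 -1.49245233e-04 -8.55688731e-04] 0.9945575450540954
top [[539.7, 0.0, 276.4], [0.0, 539.7, 205.8], [0.0, 0.0, 1.0]] [-0.0083871  0.         0.         0.         0.       ] [[-0.007, -0.999, -0.034, -0.0], [0.99, -0.011, 0.141, -0.512], [-0.141, -0.033, 0.989, -1.134], [0.0, 0.0, 0.0, 1.0]]
pot 0.72 [259.6, 195.0, 307.2, 240.5]
pot 0.64 [281.0, 263.8, 332.2, 312.2]
pot 0.61 [212.7, 255.3, 260.9, 305.7]
lid 0.85 [268.3, 200.9, 298.1, 233.7]
ball 0.73 [267.9, 198.0, 297.3, 233.5]
ball 0.64 [275.9, 205.8, 286.7, 219.6]
side [[512.4, 0.0, 288.3], [0.0, 512.4, 217.6], [0.0, 0.0, 1.0]] [-0.01190399  0.          0.          0.          0.        ] [[-0.835, -0.549, -0.018, 0.409], [0.275, -0.447, 0.851, -0.215], [-0.476, 0.706, 0.524, -0.858], [0.0, 0.0, 0.0, 1.0]]
pot 0.89 [341.3, 224.1, 391.8, 279.7]
pot 0.81 [273.1, 229.9, 320.2, 268.5]
pot 0.7 [298.5, 258.8, 352.0, 318.0]
lid 0.79 [279.8, 208.6, 311.3, 233.0]
```

View pics/top0.png

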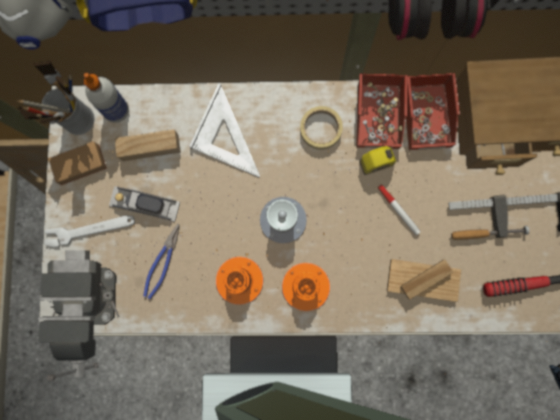

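View pics/side0.png

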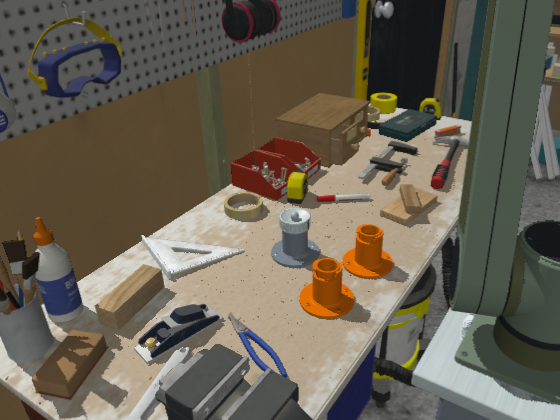

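The top view shows the grey pot at about (283,217), and two orange look-alikes at (240,281) and (307,287). Only the grey one, with a lid and ball, fits the description. I'll confirm it in an enlarged crop and measure.

```bash
cat > h.py <<'E'
from station import robot
import cv2,numpy as np
def cam(c):
    P=robot.camera_params(c);return np.array(P['K']),np.array(P['D']),np.array(P['world_to_cam'])
def onplane(c,uv,z):
    K,D,T=cam(c);n=cv2.undistortPoints(np.float64(uv).reshape(-1,1,2),K,D).reshape(-1,2)
    r=np.c_[n[:,0],-n[:,1],-np.ones(len(n))]@T[:3,:3];o=-T[:3,:3].T@T[:3,3]
    return o+r*((z-o[2])/r[:,2])[:,None]
def proj(c,X):
    K,D,T=cam(c);x=np.atleast_2d(X)@T[:3,:3].T+T[:3,3]
    return cv2.projectPoints((x*[1,-1,-1]).reshape(-1,1,3),np.zeros(3),np.zeros(3),K,D)[0].reshape(-1,2)
def cloud(c,d,box):
    l,t,r,b=box;v,u=np.mgrid[t:b,l:r];v=v.ravel();u=u.ravel();z=d[v,u];k=z>0;K,D,T=cam(c)
    n=cv2.undistortPoints(np.float64(np.c_[u,v][k]).reshape(-1,1,2),K,D).reshape(-1,2);z=z[k]
    X=np.c_[n[:,0]*z,-n[:,1]*z,-z];return (X-T[:3,3])@T[:3,:3]
E
python3 - <<'E'
from h import *
ims=[]
for c,box,bc in(('top',(255,185,315,250),(230,150,340,260)),('side',(265,195,330,275),(260,195,330,275))):
    p=cv2.imread(f'pics/{c}0.png');d=np.load(f'{c}d.npy')
    l,t,r,b=box;ims.append(cv2.resize(p[t:b,l:r],(390,480),interpolation=cv2.INTER_CUBIC))
    X=cloud(c,d,box)
    for a,bz in((.086,.098),(.098,.11),(.003,.012)):
        s=X[(X[:,2]>a)&(X[:,2]<bz)]
        if len(s):print(c,a,len(s),s.mean(0).round(4),s.min(0).round(4),s.max(0).round(4))
cv2.imwrite('pics/crop0.png',np.hstack(ims))
for c in('top','side'):
    robot.read_camera(c)
    for l,z in(('lid',.094),('pot',.006)):
        for m in robot.masks_of(c,l)[:3]:
            if not m['region'][217 if c=='top' else 225,283 if c=='top' else 295] and l=='lid':continue
            ct=max(cv2.findContours(m['region'].astype(np.uint8),0,1)[0],key=len).reshape(-1,2)
            X=onplane(c,ct,z)[:,:2];(x,y),R=cv2.minEnclosingCircle(X.astype(np.float32));print(c,l,m['score'],round(x,4),round(y,4),round(R,4))
E
```

```text
top 0.086 623 [ 0.4867 -0.018   0.0909] [ 0.4539 -0.049   0.086 ] [0.5185 0.013  0.098 ]
top 0.098 37 [ 0.4851 -0.0184  0.1005] [ 0.4592 -0.0303  0.098 ] [ 0.4922 -0.0101  0.1055]
top 0.003 893 [ 0.4802 -0.0208  0.0057] [ 0.4223 -0.0876  0.003 ] [0.5639 0.0441 0.0119]
side 0.086 404 [ 0.4831 -0.0158  0.0905] [ 0.4516 -0.0495  0.086 ] [0.5146 0.0164 0.0977]
side 0.098 19 [ 0.4828 -0.0151  0.1002] [ 0.4762 -0.0237  0.098 ] [ 0.4891 -0.0102  0.1029]
side 0.003 817 [ 0.4962 -0.0414  0.0059] [ 0.4314 -0.2499  0.003 ] [0.6807 0.0352 0.012 ]
top pot 0.89 0.3394 -0.0662 0.0516
top pot 0.77 0.4865 -0.0184 0.0537
top pot 0.6 0.3545 0.0793 0.052
side pot 0.97 0.3529 -0.1031 0.1005
side pot 0.81 0.4963 -0.0211 0.0718
side pot 0.56 0.3666 0.0515 0.0912
```

View pics/crop0.png

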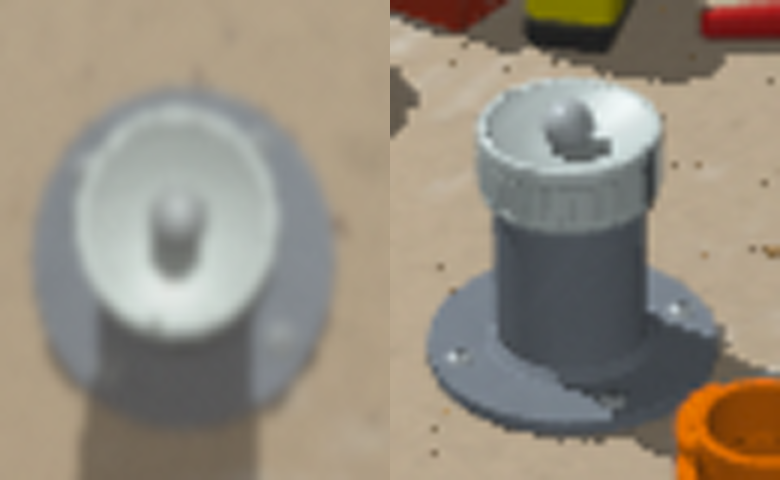

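The crop confirms the grey lidded pot: lid rim centre at about (180,215) in the left half, with a ball in the dish. Its centre averages about (0.485, -0.017) over both cameras. I'll approach with the current yaw, which leaves joint 6 room for a +90° turn.

```bash
python3 -m pendant '[[0,0,0,8,15,0,0],[0,0,0,17,31,0,0],[0,0,0,20,37,0,0],[0,0,0,20,37,0,0],[0,0,0,20,37,0,0],[0,0,0,20,37,0,0],[0,0,0,20,37,0,0],[0,0,0,20,37,0,0],[0,0,0,20,37,0,0],[0,0,0,20,37,0,0],[0,0,0,20,37,0,0],[0,0,0,20,37,0,0],[0,0,0,20,37,0,0],[0,0,0,20,37,0,0],[0,0,0,17,30,0,0],[0,0,0,0,0,0,0],[0,0,0,0,0,0,0]]'
python3 - <<'E'
from h import *
for c in('top','side'):
    p,d=robot.read_camera(c);cv2.imwrite(f'pics/{c}1.png',p)
o=robot.get_obs();print(o['joint_pos'],o['tool_pos'],o['wrist_force'])
E
```

```text
t: 2.4
tool_pos: [0.4847, -0.0169, 0.2138]
ee_rot: [0.983, 0.181, -0.001, 0.0]
wrist_force: [-0.1, 0.5, 0.1]
grip_width: 1.003
grip_force: 0.0
[-6.08520733e-02  1.78007979e-01  1.75979055e+00 -4.43504188e-04
  1.20445723e+00  1.14867671e+00] [ 0.48454933 -0.0181402   0.21393736] [ 0.5870973  -0.59250834 -1.12973553]
```

```bash
python3 -m pendant '[[0,0,0,0,0,-12,0],[0,0,0,0,0,-25,0],[0,0,0,0,0,-25,0],[0,0,0,0,0,-25,0],[0,0,0,0,0,-12,0],[0,0,0,0,0,-6,0],[0,0,0,0,0,0,0],[0,0,0,0,0,0,0]]'
python3 - <<'E'
from h import *
L=[]
for c,ctr in(('top',(283,217)),('side',(295,222))):
    p,d=robot.read_camera(c);cv2.imwrite(f'pics/{c}2.png',p)
    u,v=ctr;L.append(cv2.resize(p[v-40:v+40,u-32:u+33],(390,480),interpolation=cv2.INTER_CUBIC))
    o=robot.get_obs();print(c,o['tool_pos'],proj(c,[[*o['tool_pos'][:2],.094]]))
cv2.imwrite('pics/crop2.png',np.hstack(L))
E
```

```text
t: 3.3
tool_pos: [0.4862, -0.018, 0.1098]
ee_rot: [0.984, 0.18, 0.001, 0.0]
wrist_force: [-0.4, 1.0, 0.4]
grip_width: 0.999
grip_force: 0.0
top [ 0.48635057 -0.01796654  0.10994366] [[281.89131046 214.09444644]]
side [ 0.48632994 -0.01788707  0.10999727] [[293.61965196 214.27038956]]
```

View pics/crop2.png

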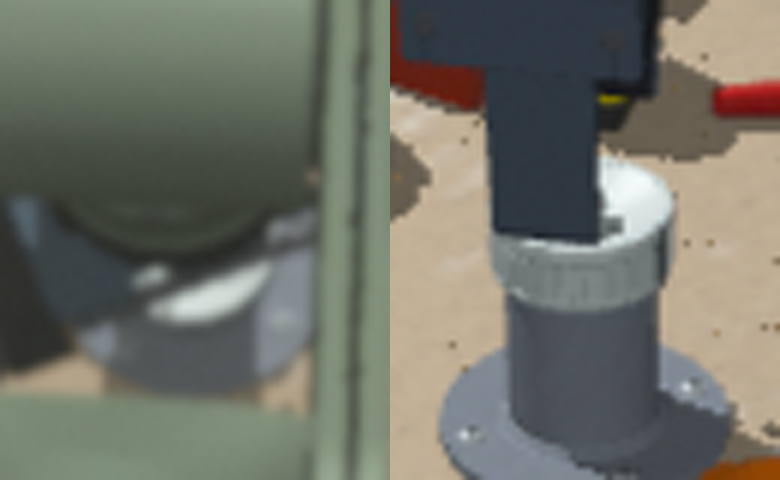

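The side crop shows the near finger with its tip edges at about x=279 and 298 (y≈221), and the lid rim spanning about x=280 to 310. I'll compare these with predictions to measure the lid's offset from the tool.

Run:
```python
from h import *
t=np.array([.4863,-.0179,.11]);a=np.radians(20.75)
x=np.array([np.cos(a),np.sin(a),0]);y=np.array([np.sin(a),-np.cos(a),0])
for s in(-.059,):
  for w in(-.016,.016):print('finger corner',proj('side',t+y*s+x*w))
th=np.linspace(0,2*np.pi,400)
def rim(c,cx,cy,z):return proj(c,np.c_[cx+.032*np.cos(th),cy+.032*np.sin(th),np.full(400,z)])
# edges from the unobstructed first pictures: maximise gradient along projected rim & skirt outlines
from scipy.ndimage import map_coordinates,gaussian_filter
for c in('top','side'):
    g=gaussian_filter(cv2.imread(f'pics/{c}0.png').astype(float),(.7,.7,0))
    best=[]
    for cx in np.arange(.478,.494,.0005):
        for cy in np.arange(-.026,-.009,.0005):
            f=lambda r:np.array([map_coordinates(g[:,:,k],proj(c,np.c_[cx+r*np.cos(th),cy+r*np.sin(th),np.full(400,.094)])[:,::-1].T,order=1) for k in range(3)])
            best.append((np.abs(f(.030)-f(.034)).sum(0).mean(),cx,cy))
    best.sort(reverse=True);b=np.array(best[:12]);print(c,b[0].round(4),b.mean(0).round(4))
    e=rim(c,b[:,1].mean(),b[:,2].mean(),.094);print(e.min(0),e.max(0))
```

```text
finger corner [[295.23664009 223.54989476]]
finger corner [[279.17172789 221.88662922]]Traceback (most recent call last):
  File "<stdin>", line 16, in <module>
  File "<stdin>", line 15, in <lambda>
  File "h.py", line 10, in proj
    K,D,T=cam(c);x=np.atleast_2d(X)@T[:3,:3].T+T[:3,3]
          ~~~^^^
  File "h.py", line 4, in cam
    P=robot.camera_params(c);return np.array(P['K']),np.array(P['D']),np.array(P['world_to_cam'])
ValueError: time passes only in moves, steps and waits
```

```bash
sed -i 's/^def cam/import functools\n@functools.lru_cache\ndef cam/' h.py
python3 - <<'E'
from h import *
from scipy.ndimage import map_coordinates,gaussian_filter
th=np.linspace(0,2*np.pi,200)
for c in('top','side'):
    g=gaussian_filter(cv2.imread(f'pics/{c}0.png').astype(float),(.7,.7,0));best=[]
    for cx in np.arange(.478,.494,.0005):
        for cy in np.arange(-.026,-.009,.0005):
            f=lambda r:np.array([map_coordinates(g[:,:,k],proj(c,np.c_[cx+r*np.cos(th),cy+r*np.sin(th),np.full(200,.094)])[:,::-1].T,order=1) for k in range(3)])
            best.append((np.abs(f(.030)-f(.034)).sum(0).mean(),cx,cy))
    best.sort(reverse=True);b=np.array(best[:12]);print(c,b[0].round(4),b.mean(0).round(4))
    m=b.mean(0);e=proj(c,np.c_[m[1]+.032*np.cos(th),m[2]+.032*np.sin(th),np.full(200,.094)]);print(e.min(0),e.max(0))
E
```

```text
top [ 1.134559e+02  4.860000e-01 -1.750000e-02] [ 1.115094e+02  4.862000e-01 -1.750000e-02]
[266.11765904 198.76328602] [297.24311313 229.65360659]
side [ 8.36496e+01  4.84000e-01 -1.45000e-02] [ 8.22981e+01  4.84000e-01 -1.44000e-02]
[278.05097654 207.40089763] [309.31330501 223.69149596]
```

```bash
python3 -m pendant '[[0,0,0,0,1,-8,0],[0,0,0,0,0,-15,0],[0,0,0,0,0,-15,0],[0,0,0,0,0,-8,0],[0,0,0,0,0,0,0.1],[0,0,0,0,0,0,0.2],[0,0,0,0,0,0,0.25],[0,0,0,0,0,0,0.28],[0,0,0,0,0,0,0.29]]' 8; python3 -m pendant '[[0,0,0,0,0,0,0.3],[0,0,0,0,0,0,0.31],[0,0,0,0,0,0,0.32],[0,0,0,0,0,0,0.4],[0,0,0,0,0,0,0.5]]' 8
```

```text
t: 4.3
tool_pos: [0.4859, -0.0168, 0.0634]
ee_rot: [0.984, 0.18, 0.0, 0.0]
wrist_force: [0.2, 0.1, 0.1]
grip_width: 0.712
grip_force: 0.0
t: 4.8
tool_pos: [0.4859, -0.017, 0.0633]
ee_rot: [0.984, 0.18, 0.0, 0.0]
wrist_force: [-0.7, -1.7, 3.2]
grip_width: 0.697
grip_force: 8.0
```

```bash
python3 -m pendant '[[0,0,0,0,0,0,0.6],[0,0,0,0,0,0,0.6],[0,0,1,0,0,0,0.6],[0,0,2,0,0,0,0.6],[0,0,4,0,0,0,0.6],[0,0,5,0,0,0,0.6],[0,0,5,0,0,0,0.6],[0,0,5,0,0,0,0.6],[0,0,4,0,0,0,0.6],[0,0,3,0,0,0,0.6],[0,0,1,0,0,0,0.6],[0,0,0,0,0,0,0.6]]' 25; python3 -c "
from h import *;o=robot.get_obs();print(o['ft_torque'],o['joint_pos'])"
```

```text
t: 6.0
tool_pos: [0.4854, -0.0166, 0.0633]
ee_rot: [0.904, 0.428, 0.0, -0.0]
wrist_force: [-1.3, -1.6, 6.6]
grip_width: 0.695
grip_force: 25.0
[-0.26272951  0.13153639  0.07427531] [-5.80441829e-02  3.35655150e-01  1.97620627e+00  4.44854886e-04
  8.29729140e-01  6.26997488e-01]
```

```bash
python3 -m pendant '[[0,0,0,0,0,0.5,0.6],[0,0,1,0,0,0.3,0.6],[0,0,3,0,0,0,0.6],[0,0,5,0,0,0,0.6],[0,0,5,0,0,0,0.6],[0,0,5,0,0,0,0.6],[0,0,5,0,0,0,0.6],[0,0,4,0,0,0,0.6],[0,0,2,0,0,0,0.6],[0,0,0,0,0,0,0.6]]'; python3 -c "
from h import *;o=robot.get_obs();print(o['ft_torque'],o['joint_pos'])"; python3 -m pendant '[[0,0,1,0,0,0,0.6],[0,0,3,0,0,0,0.6],[0,0,5,0,0,0,0.6],[0,0,5,0,0,0,0.6],[0,0,5,0,0,0,0.6],[0,0,5,0,0,0,0.6],[0,0,4,0,0,0,0.6],[0,0,2,0,0,0,0.6],[0,0,0,0,0,0,0.6],[0,0,0,0,0,0,0.6]]'
python3 - <<'E'
from h import *
o=robot.get_obs();print(o['ft_torque'],o['joint_pos'],o['wrist_force'])
p,d=robot.read_camera('side');cv2.imwrite('pics/s3.png',p);cv2.imwrite('pics/s3c.png',cv2.resize(p[180:280,245:345],(600,600),interpolation=cv2.INTER_CUBIC))
E
```

```text
t: 7.0
tool_pos: [0.4851, -0.0166, 0.0634]
ee_rot: [0.762, 0.648, -0.0, -0.0]
wrist_force: [-0.1, -1.2, -0.4]
grip_width: 0.696
grip_force: 25.0
[-0.07099237 -0.06165454 -0.02763113] [-5.81517426e-02  3.35583046e-01  1.97606416e+00  3.83761988e-04
  8.31013711e-01  1.03146165e-01]
t: 8.0
tool_pos: [0.4852, -0.0166, 0.0634]
ee_rot: [0.569, 0.823, -0.0, -0.0]
wrist_force: [-0.2, 0.0, -0.7]
grip_width: 0.692
grip_force: 25.0
[-0.0572188  -0.11568677 -0.01190492] [-5.80661070e-02  3.35540799e-01  1.97596205e+00  4.03854231e-04
  8.30991648e-01 -4.19437836e-01] [-0.22780184  0.00110129 -0.68442139]
```

View pics/s3c.png

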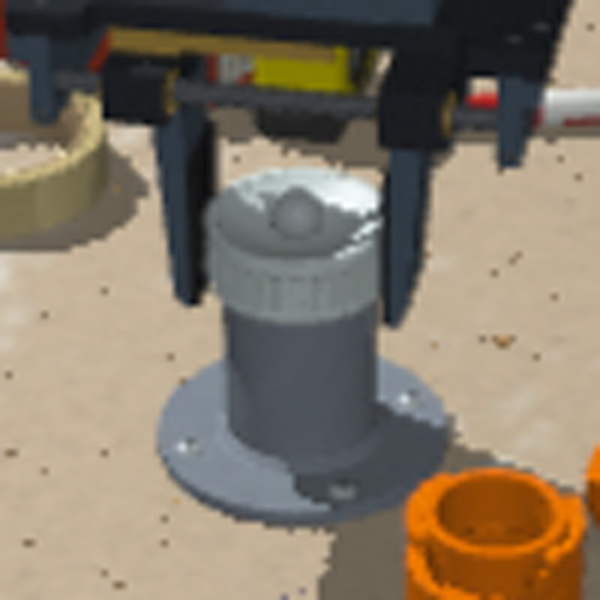

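The side crop shows the ball central in the dish at about (297,213) and the lid between the pads, with the dark mark turned out of view. Next is a small test lift.

```bash
python3 -m pendant '[[0,0,0,0,0,0.5,0.6],[0,0,0,0,0,0.5,0.6],[0,0,0,0,0,1,0.6],[0,0,0,0,0,1,0.6],[0,0,0,0,0,0.5,0.6],[0,0,0,0,0,0.5,0.6],[0,0,0,0,0,0,0.6]]'
```

```text
t: 8.75
tool_pos: [0.4856, -0.0168, 0.0679]
ee_rot: [0.568, 0.823, 0.0, 0.0]
wrist_force: [-0.0, -0.0, -0.9]
grip_width: 0.694
grip_force: 25.0
```

```bash
python3 -m pendant '[[0,0,0,0,0,1,0.6],[0,0,0,0,0,3,0.6],[0,0,0,0,0,5,0.6],[0,0,0,0,0,7,0.6],[0,0,0,0,0,9,0.6],[0,0,0,0,0,10,0.6],[0,0,0,0,0,10,0.6],[0,0,0,0,0,10,0.6],[0,0,0,0,0,10,0.6],[0,0,0,0,0,10,0.6],[0,0,0,0,0,10,0.6],[0,0,0,0,0,10,0.6],[0,0,0,0,0,9,0.6],[0,0,0,0,0,7,0.6],[0,0,0,0,0,5,0.6],[0,0,0,0,0,3,0.6],[0,0,0,0,0,1,0.6],[0,0,0,0,0,0,0.6],[0,0,0,0,0,0,0.6]]'
python3 - <<'E'
from h import *
p,d=robot.read_camera('side');cv2.imwrite('pics/s4.png',p)
o=robot.get_obs();q=proj('side',[o['tool_pos']])[0].astype(int);print(q,o['wrist_force'])
u,v=q;cv2.imwrite('pics/s4c.png',cv2.resize(p[max(v-50,0):v+90,u-70:u+70],(600,600),interpolation=cv2.INTER_CUBIC))
E
```

```text
t: 10.65
tool_pos: [0.4853, -0.0168, 0.1874]
ee_rot: [0.568, 0.823, -0.0, -0.0]
wrist_force: [-0.1, -0.7, -1.7]
grip_width: 0.691
grip_force: 25.0
[293 173] [ 1.19836942  0.07530258 -2.43302477]
```

View pics/s4c.png

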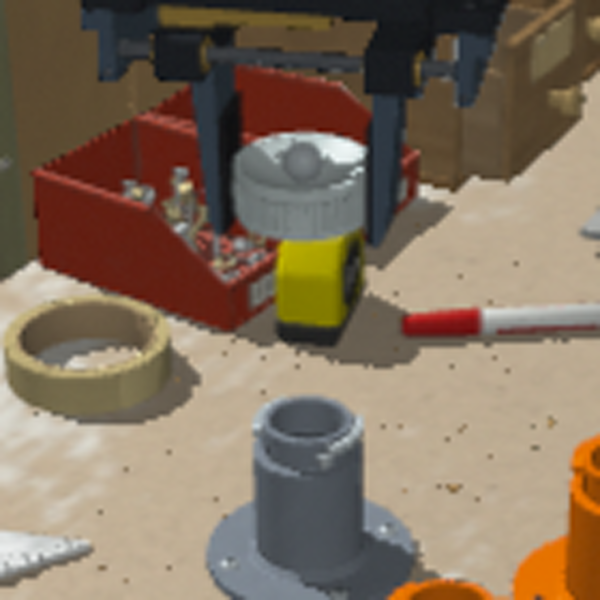

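The lid is off at about (300,185) with the ball at (302,162) in mid-dish, and the pot stands open below. Now a smooth move 180 mm to the left.

```bash
python3 -m pendant '[[0,0,0,0,1,0,0.6],[0,0,0,0,3,0,0.6],[0,0,0,0,5,0,0.6],[0,0,0,0,7,0,0.6],[0,0,0,0,10,0,0.6],[0,0,0,0,13,0,0.6],[0,0,0,0,15,0,0.6],[0,0,0,0,16,0,0.6],[0,0,0,0,16,0,0.6],[0,0,0,0,16,0,0.6],[0,0,0,0,16,0,0.6],[0,0,0,0,16,0,0.6],[0,0,0,0,15,0,0.6],[0,0,0,0,13,0,0.6],[0,0,0,0,10,0,0.6],[0,0,0,0,7,0,0.6],[0,0,0,0,5,0,0.6],[0,0,0,0,3,0,0.6],[0,0,0,0,1,0,0.6]]'; python3 -m pendant '[[0,0,0,0,0,0,0.6],[0,0,0,0,0,0,0.6],[0,0,0,0,0,0,0.6],[0,0,0,0,0,0,0.6],[0,0,0,0,0,0,0.6],[0,0,0,0,0,0,0.6],[0,0,0,0,0,0,0.6],[0,0,0,0,0,0,0.6],[0,0,0,0,0,0,0.6],[0,0,0,0,0,0,0.6],[0,0,0,0,0,0,0.6],[0,0,0,0,0,0,0.6],[0,0,0,0,0,0,0.6],[0,0,0,0,0,0,0.6],[0,0,0,0,0,0,0.6],[0,0,0,0,0,0,0.6],[0,0,0,0,0,0,0.6],[0,0,0,0,0,0,0.6],[0,0,0,0,0,0,0.6],[0,0,0,0,0,0,0.6]]'
python3 - <<'E'
from h import *
p,d=robot.read_camera('side');cv2.imwrite('pics/s5.png',p)
o=robot.get_obs();q=proj('side',[o['tool_pos']])[0].astype(int);print(q,o['wrist_force'],o['tool_pos'])
u,v=q;cv2.imwrite('pics/s5c.png',cv2.resize(p[max(v-50,0):v+40,u-45:u+45],(600,600),interpolation=cv2.INTER_CUBIC))
E
```

```text
t: 12.6
tool_pos: [0.4856, 0.1712, 0.1878]
ee_rot: [0.568, 0.823, -0.0, 0.0]
wrist_force: [0.0, -0.1, -0.9]
grip_width: 0.695
grip_force: 25.0
t: 14.6
tool_pos: [0.4855, 0.1712, 0.1878]
ee_rot: [0.568, 0.823, 0.0, 0.0]
wrist_force: [0.4, -0.0, -1.5]
grip_width: 0.696
grip_force: 25.0
[232 216] [ 0.21417799  0.05918563 -2.21194238] [0.485493   0.17120885 0.18775085]
```

View pics/s5c.png

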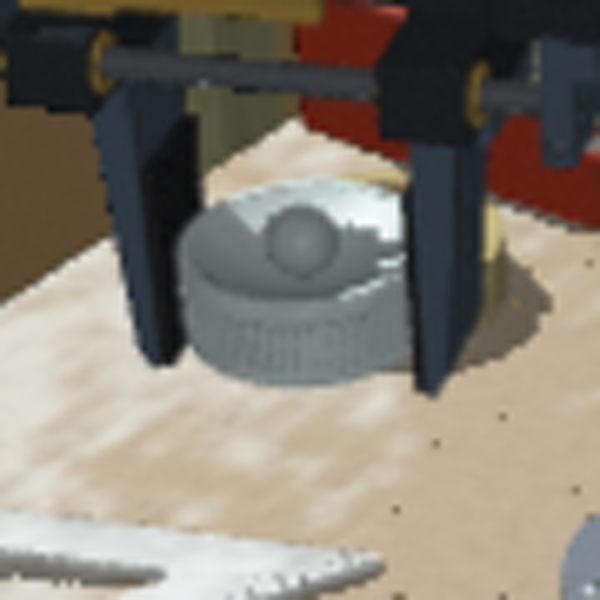

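View pics/s5.png

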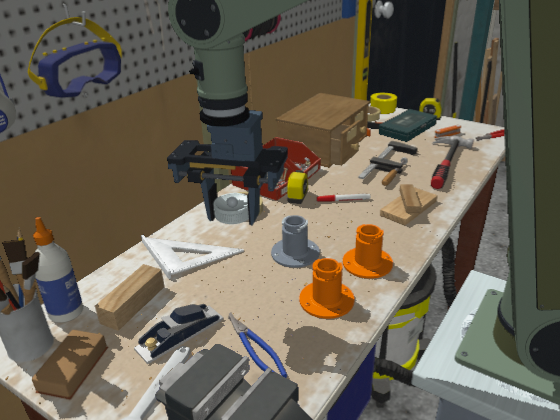

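The lid is held with the ball central at (302,240) in the crop, and the bystanders have not moved. A last numeric check of level and ball position, then hand in.

Run:
```python
from h import *
p,d=robot.read_camera('side');X=cloud('side',d,(205,185,260,225))
t=robot.get_obs()['tool_pos'];r=np.hypot(*(X[:,:2]-t[:2]).T)
for a in range(0,360,45):
    an=np.degrees(np.arctan2(X[:,1]-t[1],X[:,0]-t[0]))%360
    s=X[(np.abs((an-a+180)%360-180)<22)&(r>.024)&(r<.033)&(X[:,2]>.19)&(X[:,2]<.225)]
    print(a,len(s),np.percentile(s[:,2],90).round(4) if len(s) else '')
b=X[(X[:,2]>.2165)&(r<.02)];print(len(b),b.mean(0)-t if len(b) else '')
```

```text
0 46 0.2214
45 73 0.2197
90 143 0.2163
135 164 0.2161
180 74 0.2159
225 10 0.2153
270 42 0.2175
315 42 0.2175
68 [-0.00380114  0.00318456  0.03355848]
```

```bash
python3 -c "
from station import robot;print(robot.hand_in())"
```

```text
the job is handed in; nothing more can be done
None
```

The job is handed in: the lid was turned a quarter turn anticlockwise, lifted off, and is held level to within about 1° of measurement noise, about 19 cm to the left of the pot and 19 cm above the bench, with the ball at rest in mid-dish.

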